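# Lock the thin-layer cell and feel its gap with the blade

## Task

Turn the lock collar of the test cell round by its peg to its locked mark, as far as it goes, which closes the two upright plates together. Then take the feeler blade by its handle out of its storage block and slide it upright, tip first, down between the two plates until it drags snugly (a push of about 7 N), without forcing it. Finish while still gripping the blade and holding it at that depth; leave the glassware and jars alone.

Things in the scene. Friction and masses are not known exactly. Their poses are not given: they have to be found in the camera images.
- cell_base: Grey base slab of the test cell, 120 (x) x 270 mm (y from -150 to +120) x 30 mm high, fixed; origin on its underside. On its -y half sits the round lock collar, on its +y half the pair of upright steel plates (tops 132 mm above the bench). The slot between the plates runs along base x; the plates face each other along base y.
- lock_collar (a joint): Angle of the lock collar in rad: 0 = fully unlocked, 1.4 = on the locked mark, against its stop. It turns anticlockwise seen from above to lock, and stays where it is left (stiff: about 4 N at the peg). It starts anywhere from 0 to 0.4. Turning it to locked closes the gap between the plates by 9 mm.
- collar_axis (a point): Point on the collar's vertical turning axis, 50 mm above the bench (collar 64 mm across; its top is at 50 mm, a hub rises to 58 mm). Axes as the base: at joint value q the peg lies from here in the direction x = -sin(0.7 - q), y = -cos(0.7 - q) of the base.
- collar_peg (a point): Centre of the top of the collar's upright round white peg, 94 mm above the bench, 48 mm out from the collar axis. The peg is 12 mm in diameter and stands free for the 45 mm below this point.
- back_plate: Rigid steel plate on the +y side of the gap, 50 mm wide along x, face vertical. Its setting varies by up to 1.8 mm either way, and so does the depth where drag begins. Plates and collar float together along base y by up to 5 mm under a very light force, so they centre themselves on the blade. Origin 30 mm above the bench under the gap; axes as the base.
- gap_mouth (a point): Middle of the mouth of the gap, 120 mm above the bench, 4.5 mm from the back plate's face. Axes as the base. Lips flaring to over 20 mm rise 12 mm above it. When locked the mouth is 7 to 11 mm wide and the gap narrows 0.13 mm per mm of depth: the 4 mm blade first touches 24 to 53 mm down, then drags more and more. The floor of the gap, 84 mm down, is too deep.
- press_plate (a joint): How far (m) the sprung steel plate on the -y side is pushed back by the blade: 0 = untouched, stop at 0.006. Spring about 6 N per mm. Snug is 0.0005 to 0.003 (some 4 to 23 mm of blade travel after first touch, a downward push of about 3 to 10 N).
- stand: White storage block, 75 (x) x 60 (y) x 65 mm high, fixed to the bench, origin at the centre of its underside. Its slot, 27 x 6 mm and 55 mm deep, long side along the block's x, holds the blade upright.
- blade: Feeler blade, upright, tip down: steel strip 25 (x) x 4 (y) mm, 100 mm long, carrying a grey handle 34 (x) x 14 (y) x 36 mm high. Origin at the middle of the tip's lower edge, z up to the handle, which spans 100 to 136 mm above the origin. 80 g. Starts with the tip 10 mm above the bench, in the slot of the storage block; either way round is the same.
- amber_bottle: Bystander: amber glass bottle 68 mm across, 150 mm high, origin at its underside.
- beaker: Bystander: open glass beaker 72 mm across, 85 mm high, origin at its underside.
- white_jar: Bystander: white jar 54 mm across, 70 mm high, origin at its underside.
Things that resemble listed ones, but are neither listed nor needed, are in the scene too. What is shaped like the stand but orange or red is not meant.

How it is judged:
On the way, in this order (a step that is already met when the one before it is completed fails the run):
1. the collar is on its locked mark while the blade is still in its block (value of joint lock_collar above 1.28 rad and z of blade in the frame of stand below 0.03 m), for 0.2 s.
2. the blade is lifted out of its block (z of blade in the frame of stand above 0.065 m and contact force between the fingers and blade above 1 N), for 0.1 s.
3. the blade's tip has entered the gap from above (horizontal distance between blade and gap_mouth below 0.018 m and z of blade in the frame of gap_mouth below -0.005 m and value of joint lock_collar above 1.28 rad), for 0.1 s.
At the end, for the whole second after the job is handed in: Collar within 0.12 rad of its locked mark; blade gripped, at rest, upright within 0.15 rad, within 18 mm of the gap's middle, tip 18 to 82 mm below the mouth, pinched between both plates (sprung plate pushed back 0.5 to 3 mm, over 0.5 N on the back plate) (value of joint lock_collar above 1.28 rad and value of joint press_plate between 0.0005 and 0.003 m and contact force between blade and back_plate above 0.5 N and contact force between the fingers and blade above 2 N and z of blade in the frame of gap_mouth between -0.082 and -0.018 m and horizontal distance between blade and gap_mouth below 0.018 m and angle between blade's own z axis and vertical below 0.15 rad and linear speed of blade below 0.01 m/s); the arm keeps its last pose, push and grip.
It fails at once if the blade is forced: the sprung plate is pushed back more than 4.5 mm (value of joint press_plate above 0.0045 m).
It fails at once if glassware or a jar is disturbed (distance of any of amber_bottle, beaker, white_jar from where it was at the start of the episode above 0.02 m).
It also fails if it takes over 67 s, if anything falls off the work surface, if the arm or the gripper's body presses on something with over 40 N, if the wrist force passes 120 N, or if a joint passes its speed limit or range.

## Robot

A 6-joint arm with a two-finger parallel gripper is mounted at the origin on the work surface. World frame = base frame: x ahead of the robot, y to its left, z up, the work surface at z = 0. Lengths are in m, angles in rad, forces in N, time in s.
With the tool pointing down it reaches from about 0.3 to 0.775 m from the base axis. Payload 14.6 kg.
Tool frame: the origin (TCP) lies at the very end of the fingers, on their centre line; the grasp point (between the pads) lies 19 mm behind it; z points along the fingers, y is the line along which they close (so a half turn about z gives the same grasp; the last joint's range is limited). The gripper opens to 94 mm and grips with 3 to 60 N. Pads are 16 mm wide; open, the fingers measure 119 mm over their backs; the gripper's body (75 mm by 177 mm) begins 78 mm behind the grasp point.
Start: joints at [-1.4, 0.3, 1.521, -0, 1.321, -0.067], TCP at [0.13, -0.535, 0.205] pointing down, gripper open.
Joint ranges: [-3.03, 3.03], [-0.79, 2.21], [0.23, 2.52], [-1.04, 4.18], [0, 3.07], [-2.55, 2.55]. Speed limits (rad/s): [2.22, 2.22, 2.57, 3.14, 3.14, 3.14].

## Interface

Orientations are given as [roll, pitch, yaw] about the fixed x, y, z axes, in that order (R = Rz(yaw) Ry(pitch) Rx(roll)).
In Python, from station import ctrl gives the robot as it stands.
- The arm moves only by the tool carry_out, never from a script. Its argument "motion" is text: rows parted by semicolons, each of 7 numbers parted by spaces: the shift along the world's x, y, z in m, then the turn, a rotation vector about the world's x, y, z in degrees, then the closure in counts, from 0 (fully open) to 255 (shut). In form: dx dy dz wx wy wz hand; .... A call has 1 to 20 rows; each row shifts and turns the commanded pose from where the row before left it; what a row does not reach is not made up. A row lasts 1/12 s, in which the tool goes at most 41.7 mm and 7.16 degrees, less where a joint would pass 70% of its speed; a pose out of reach is approached as far as the arm can. A call is refused whole if a number of a shift passes 0.0417 or a number of a turn 7.16, either way. A call with a gripper value outside its range is refused whole. The fingers move at their own pace and stop on an object; "grip_force" is the grip in N (left out, the last holds). Time passes only in rows, so rows that do not move let the fingers close. It gives the time, the measured TCP pose, the force, the opening and the grip force at its end, in the units of the state.
- ctrl.get_obs(): the state, without advancing time (a new reading comes with each control period).
- ctrl.camera(name): name is "scene" or "top" or "wrist"; returns a dict with "pixels" (384x512x3 uint8, red, green, blue), "range_z" (384x512 float32, m along the optical axis (not along the pixel's ray), 0 where there is no reading), "K" (3x3 intrinsics, pixels), "position" and "attitude" of the camera in the world. Camera axes: x right, y up, looking along -z (the intrinsics and any distortion apply to the point x, -y, -z); pixel columns grow to the right and rows downward; lengths in m; the calibration is good to about 2 mm. The wrist camera is an equidistant fisheye: a pixel r from the principal point sees the ray r / f radians off the axis. A picture is of the moment at which its call begins.
- ctrl.hand_in(): hands the job in; it is judged then, once.
The state is a dict: "time_s": time; "qpos": joint angles; "joint_vel": joint speeds; "tau": joint torques, N m; "ee_pos": TCP position; "eef_rot": TCP orientation; "force": force on the tool from outside, world axes, zero at the start; "moment": the same for the moment, N m; "grip_width": finger opening in m; "grip_force": force on a finger pad.
Only numpy, scipy, OpenCV 4.12 (cv2) and the standard library are available. Lean on these libraries where they do the work, as an engineer would, in place of code of your own. Each camera call takes 0.05 s, during which the arm holds its last target. There are 200 camera calls.

## Working session

There is one attempt and no reset: what is moved stays moved. The work goes in short steps, Python scripts to look and compute and a tool call to move; the robot and the scene stay as the last step left them, time stands still between calls to the robot, and variables do not carry over. Pictures are saved under pics/ and viewed, at most 10 in all, crops included, and the job is handed in when it is done.

Besides the shell and the picture viewer there is one more tool, called by a JSON object that holds its "op" and its "data". carry_out: Moves the arm, as the interface text tells. Its arguments: {"type":"object","properties":{"motion":{"type":"string"},"grip_force":{"type":"number"}},"required":["motion"]}

```bash
mkdir -p pics; ls
cat > h.py <<'E'
import numpy as np, cv2
from station import ctrl
from scipy.spatial.transform import Rotation as R
def att(a):
    a=np.array(a,float)
    return a if a.shape==(3,3) else (R.from_euler('xyz',a).as_matrix() if a.size==3 else R.from_quat(a).as_matrix())
def shot(name,fn):
    c=ctrl.camera(name); cv2.imwrite(f'pics/{fn}.png',c['pixels'][:,:,::-1]); np.savez(f'pics/{fn}.npz',**c); return c
def pts(c):
    K=np.array(c['K']);z=np.array(c['range_z']);v,u=np.mgrid[0:z.shape[0],0:z.shape[1]]
    P=np.stack([(u-K[0,2])/K[0,0]*z,-(v-K[1,2])/K[1,1]*z,-z],-1)
    W=P@att(c['attitude']).T+np.array(c['position']); W[z==0]=np.nan; return W
E
python3 - <<'E'
from h import *
o=ctrl.get_obs(); print(o)
for n in('scene','top'):
    c=shot(n,n+'1'); print(n,c['K'],c['position'],c['attitude'])
E
```

```text
pics
{'time_s': 0.0, 'qpos': array([-1.39956508e+00,  3.00452978e-01,  1.52160030e+00, -5.12844323e-05,
        1.32068761e+00, -6.66180280e-02]), 'joint_vel': array([-0.00059406, -0.00049039,  0.00091607, -0.00132368, -0.00136992,
        0.00182787]), 'tau': array([-6.83892358e-04, -5.31811023e+01, -3.52735233e+01,  7.07709999e-02,
        2.44297413e-02, -7.29251701e-05]), 'ee_pos': array([ 0.12951571, -0.53425686,  0.20488814]), 'eef_rot': array([-3.14044367e+00, -2.68720830e-05,  2.37861982e-01]), 'force': array([ 0.10973781, -0.27203964,  0.23920251]), 'moment': array([-0.00147843, -0.01351537, -0.02137308]), 'grip_force': 0.0, 'grip_width': 0.09410751292643185}
scene [[397.33593381   0.         261.09376941]
 [  0.         397.33593381 186.67988792]
 [  0.           0.           1.        ]] [ 1.28884469 -0.8767572   0.8422665 ] [0.97024403 0.01804044 0.60534285]
top [[422.10761195   0.         256.3981096 ]
 [  0.         422.10761195 185.50217711]
 [  0.           0.           1.        ]] [ 0.47731164 -0.0165566   1.4287706 ] [ 0.13272888  0.01265021 -1.56692744]
```

Run:
```python
import cv2
a=cv2.imread('pics/top1.png'); cv2.imwrite('pics/top1b.png',cv2.resize(a,(800,600),interpolation=cv2.INTER_CUBIC))
```

```text
(no output)
```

View pics/top1b.png

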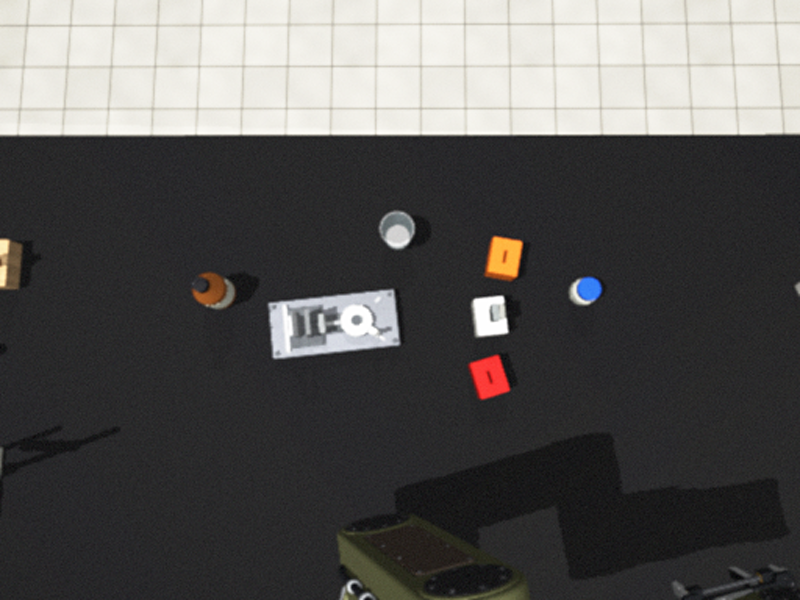

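View pics/scene1.png

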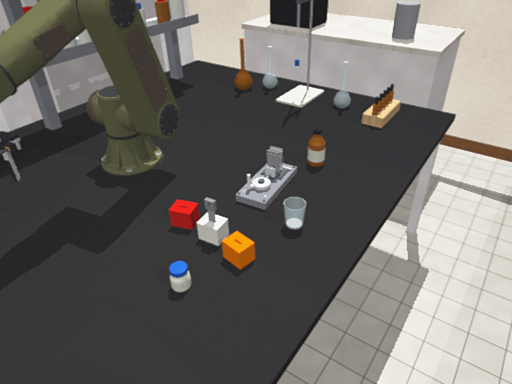

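The top view (800x600 scale) shows the cell at about (335,323), with its collar at (357,320) and plates at (312,323). The white stand with the blade is at (491,315), between the orange and red decoys. The beaker is at (397,230), the bottle at (212,292) and the jar at (586,291).

Run:
```python
from h import *
import cv2
for n in('top1','scene1'):
    c=dict(np.load(f'pics/{n}.npz')); W=pts(c); p=c['pixels'].astype(int)
    X,Y,Z=W[...,0],W[...,1],W[...,2]
    print(n,'bench z',np.nanmedian(Z[(abs(Y)<.25)&(X>.3)&(X<.6)&(Z<.012)]))
    def rect(m,name):
        q=W[m][:,:2].astype(np.float32); 
        if len(q)<5: print(name,len(q));return
        print(name,len(q),cv2.minAreaRect(q*1000),np.median(W[m],0).round(4))
    roi=(X>.4)&(X<.64)&(Y>-.0)&(Y<.3)
    rect(roi&(Z>.022)&(Z<.036),'base')
    rect(roi&(Z>.1)&(Z<.14),'plates')
    rect(roi&(Z>.044)&(Z<.056),'collartop')
    rect(roi&(Z>.056)&(Z<.061),'hub')
    rect(roi&(Z>.075)&(Z<.1),'peg')
    st=(X>.43)&(X<.6)&(Y<-.0)&(Y>-.25)&(p.min(-1)>90)
    rect(st&(Z>.058)&(Z<.07),'stand top')
    rect(st&(Z>.12)&(Z<.16),'handle')
a=cv2.imread('pics/top1.png'); 
b=cv2.hconcat([cv2.resize(a[180:235,168:262],(0,0),fx=5,fy=5,interpolation=cv2.INTER_CUBIC),cv2.resize(a[180:235,290:340],(0,0),fx=5,fy=5,interpolation=cv2.INTER_CUBIC)]); cv2.imwrite('pics/crop1.png',b); print(b.shape)
```

```text
top1 bench z 0.00023828080906385107
base 1701 ((591.8375244140625, 145.20840454101562), (120.11868286132812, 270.31744384765625), 6.1623029708862305) [0.5778 0.1484 0.0306]
plates 126 ((585.8541259765625, 200.28024291992188), (49.74639129638672, 36.93836212158203), 5.952883243560791) [0.5855 0.2089 0.1269]
collartop 314 ((595.3837890625, 137.25221252441406), (66.85479736328125, 176.09986877441406), 1.5615534782409668) [0.5936 0.0981 0.0499]
hub 32 ((595.7139892578125, 129.5762939453125), (39.220558166503906, 110.42459106445312), 0.4566768407821655) [0.5943 0.0968 0.059 ]
peg 64 ((587.27880859375, 140.70223999023438), (47.07744216918945, 181.23843383789062), 2.103101968765259) [0.5767 0.2087 0.091 ]
stand top 167 ((585.8816528320312, -186.4134979248047), (32.78078079223633, 60.15153503417969), 5.9897894859313965) [ 0.5834 -0.1845  0.0648]
handle 19 ((593.9067993164062, -184.50418090820312), (11.807291984558105, 9.0475492477417), 89.46479034423828) [ 0.595  -0.1844  0.1445]
scene1 bench z -0.000693523667487872
base 651 ((582.8441162109375, 144.75738525390625), (113.94461059570312, 283.
[... 178 characters left out ...]
0.1891 0.1194]
collartop 223 ((599.1046142578125, 137.6864776611328), (65.12596130371094, 181.62742614746094), 1.175038456916809) [0.6007 0.0974 0.049 ]
hub 40 ((593.452392578125, 124.93534851074219), (48.417236328125, 148.3864288330078), 4.002664566040039) [0.5979 0.1598 0.0591]
peg 109 ((582.0213012695312, 135.2646484375), (175.84637451171875, 48.53589630126953), 81.0457763671875) [0.5896 0.1886 0.0872]
stand top 88 ((584.6334838867188, -191.1154022216797), (27.966537475585938, 56.58914566040039), 5.273853302001953) [ 0.5835 -0.1987  0.0638]
handle 19 ((595.6710815429688, -187.7479248046875), (6.777876853942871, 16.349550247192383), 31.9373836517334) [ 0.5974 -0.1913  0.137 ]
(275, 720, 3)
```

View pics/crop1.png

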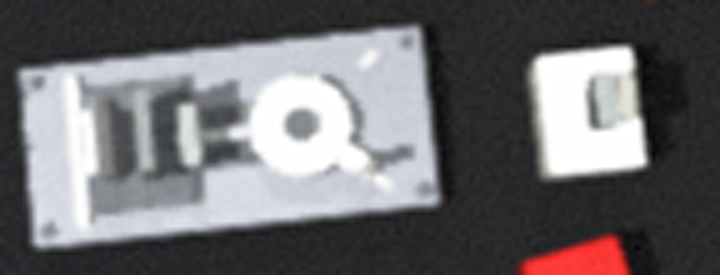

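```bash
cat > m.py <<'E'
from h import *
def rect(W,m,name):
    q=W[m][:,:2].astype(np.float32)
    if len(q)<4: print(name,len(q));return
    print(name,len(q),[np.round(v,1) for v in cv2.minAreaRect(q*1000)],'mean',W[m].mean(0).round(4),'med',np.median(W[m],0).round(4))
E
python3 - <<'E'
from m import *
for n in('top1','scene1'):
    c=dict(np.load(f'pics/{n}.npz')); W=pts(c); p=c['pixels'].astype(int)
    X,Y,Z=W[...,0],W[...,1],W[...,2]
    roi=(X>.5)&(X<.68)&(Y>-.0)&(Y<.138)
    rect(W,roi&(Z>.045)&(Z<.0535)&(np.hypot(X-.597,Y-.1)<.045),'collartop')
    rect(W,roi&(Z>.055)&(Z<.061)&(np.hypot(X-.597,Y-.1)<.02),'hub')
    rect(W,roi&(Z>.065)&(Z<.1),'peg')
    rect(W,roi&(Z>.091)&(Z<.1),'pegtop')
    st=(X>.5)&(X<.68)&(Y<-.1)&(Y>-.28)&(p.max(-1)-p.min(-1)<50)
    rect(W,st&(Z>.058)&(Z<.07),'stand top')
    rect(W,st&(Z>.09)&(Z<.16),'handle')
    rect(W,st&(Z>.14)&(Z<.16),'handletop')
    for nm,cc,r in(('bottle',(0,.4),.09),):
        pass
    for lo,hi in((-.35,-.27),(.25,.5)):
        rect(W,(X>.4)&(X<.85)&(Y>lo)&(Y<hi)&(Z>.03)&(Z<.2),'by')
    rect(W,(X>.68)&(X<.85)&(Y>0)&(Y<.25)&(Z>.02)&(Z<.2),'beaker')
    rect(W,(Y<0)&(Y>-.27)&(Z>.05)&(Z<.07)&(X>.3)&(X<.85)&(p[...,0]-p[...,2]>60),'decoys')
E
```

```text
collartop 240 [array([595.6,  92.8]), array([71. , 65.7]), np.float64(49.8)] mean [0.5974 0.0954 0.0497] med [0.5967 0.095  0.0496]
hub 30 [array([596.7,  95.2]), array([30.3, 22.1]), np.float64(37.3)] mean [0.5966 0.0956 0.0579] med [0.596  0.0953 0.0581]
peg 13 [array([571.2,  53.7]), array([8.8, 9.8]), np.float64(23.8)] mean [0.5712 0.0537 0.0913] med [0.5707 0.0527 0.0943]
pegtop 10 [array([571.3,  54.4]), array([8.4, 8.5]), np.float64(26.4)] mean [0.5716 0.0545 0.0952] med [0.5708 0.0541 0.095 ]
stand top 348 [array([ 607. , -184.3]), array([75.3, 60.5]), np.float64(6.0)] mean [ 0.6053 -0.1831  0.065 ] med [ 0.6028 -0.1791  0.0649]
handle 68 [array([ 606.5, -184.2]), array([33.4, 14. ]), np.float64(6.6)] mean [ 0.6059 -0.1828  0.1411] med [ 0.6053 -0.1818  0.1446]
handletop 52 [array([ 606.6, -184.4]), array([33.2, 13.7]), np.float64(8.1)] mean [ 0.6072 -0.1839  0.1456] med [ 0.6075 -0.1843  0.1455]
by 0
by 616 [array([624. , 320.8]), array([228.2, 100.2]), np.float64(52.3)] mean [0.6353 0.3533 0.0853] med [0.6444 0.3758 0.0954]
beaker 148 [array([786.7,  22.7]), array([45.1, 68
[... 722 characters left out ...]
 [ 0.6169 -0.1922  0.064 ]
handle 161 [array([ 608.7, -187. ]), array([37.4, 16.9]), np.float64(4.1)] mean [ 0.612  -0.188   0.1251] med [ 0.6132 -0.1889  0.1273]
handletop 41 [array([ 608.3, -186.5]), array([35.3, 15.8]), np.float64(4.1)] mean [ 0.6105 -0.1866  0.1443] med [ 0.61   -0.1869  0.1447]
by 0
by 455 [array([643. , 332.4]), array([185.8,  61.3]), np.float64(64.7)] mean [0.6682 0.373  0.0842] med [0.6713 0.3755 0.0843]
beaker 266 [array([788.9,  24.2]), array([47.6, 72. ]), np.float64(89.5)] mean [0.7851 0.028  0.0637] med [0.7793 0.0326 0.0659]
decoys 833 [array([ 606.5, -196.1]), array([ 80.7, 338.9]), np.float64(83.8)] mean [ 0.6321 -0.2058  0.0622] med [ 0.7069 -0.2066  0.0634]
```

{"op": "carry_out", "data": {"motion": "0.022 0.0294 0 0 0 2.2 0;0.022 0.0294 0 0 0 2.2 0;0.022 0.0294 0 0 0 2.2 0;0.022 0.0294 0 0 0 2.2 0;0.022 0.0294 0 0 0 2.2 0;0.022 0.0294 0 0 0 2.2 0;0.022 0.0294 0 0 0 2.2 0;0.022 0.0294 0 0 0 2.2 0;0.022 0.0294 0 0 0 2.2 0;0.022 0.0294 0 0 0 2.2 0;0.022 0.0294 0 0 0 2.2 0;0.022 0.0294 0 0 0 2.2 0;0.022 0.0294 0 0 0 2.2 0;0.022 0.0294 0 0 0 2.2 0;0.022 0.0294 0 0 0 2.2 0;0.022 0.0294 0 0 0 2.2 0;0.022 0.0294 0 0 0 2.2 0;0.022 0.0294 0 0 0 2.2 0;0.022 0.0294 0 0 0 2.2 0;0 0 0 0 0 2.2 0", "grip_force": 10}}

```text
time_s: 1.77
ee_pos: [0.5495, 0.0283, 0.2046]
eef_rot: [-3.141, -0.0, 1.011]
force: [-0.7, -0.7, 0.0]
grip_width: 0.0939
grip_force: 0.0
```

{"op": "carry_out", "data": {"motion": "0.012 0.013 0 0 0 0 0;0.0115 0.0127 -0.02 0 0 0 0;0 0 -0.03 0 0 0 0;0 0 -0.03 0 0 0 0;0 0 -0.03 0 0 0 0;0 0 -0.02 0 0 0 0;0 0 -0.01 0 0 0 0;0 0 0 0 0 0 100;0 0 0 0 0 0 160;0 0 0 0 0 0 255;0 0 0 0 0 0 255;0 0 0 0 0 0 255;0 0 0 0 0 0 255;0 0 0 0 0 0 255", "grip_force": 10}}

```text
time_s: 2.93
ee_pos: [0.5712, 0.0498, 0.0659]
eef_rot: [3.141, -0.0, 1.006]
force: [-0.0, 0.8, 0.3]
grip_width: 0.0507
grip_force: 0.0
```

{"op": "carry_out", "data": {"motion": "0.001 0.004 0 0 0 0 255;0 0 0 0 0 0 255;0 0 0 0 0 0 255;0 0 0 0 0 0 255;0 0 0 0 0 0 255;0 0 0 0 0 0 255;0 0 0 0 0 0 255;0 0 0 0 0 0 255;0 0 0 0 0 0 255;0 0 0 0 0 0 255", "grip_force": 10}}

```text
time_s: 3.77
ee_pos: [0.572, 0.0537, 0.0654]
eef_rot: [-3.141, 0.0, 1.006]
force: [-0.0, -0.2, 0.3]
grip_width: 0.0118
grip_force: 10.0
```

Run:
```python
from h import *
c=shot('wrist','w1');print(c['K'][0],c['position'],c['attitude'])
o=ctrl.get_obs();print(o['grip_width'],o['grip_force'],o['ee_pos'],o['force'])
```

```text
[297.31863964   0.         254.50313786] [0.61006146 0.11323343 0.24441811] [-0.24610628  0.000906   -0.56517842]
0.011566798202394667 9.999955147504807 [0.57202558 0.05378437 0.06543614] [-0.88172629 -0.30769322 -0.34869215]
```

View pics/w1.png

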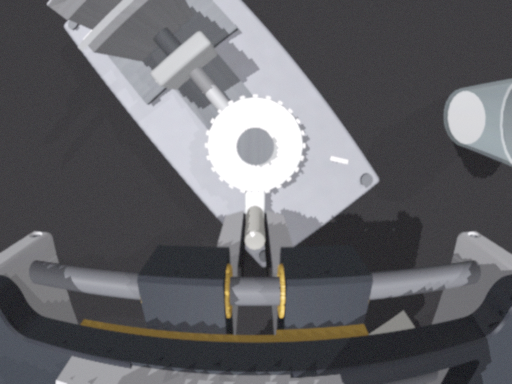

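The peg at (255,225) is held between the pads, and the locked mark is the white dash at (340,160). Next I work out the arc.

Run:
```python
import numpy as np
a=np.array([.597,.0945]);p=np.array([.572,.0538])
f0=np.degrees(np.arctan2(*(p-a)[::-1]));r=np.hypot(*(p-a));print(f0,r)
t=np.radians(f0+np.linspace(0,76,20))
q=a+r*np.c_[np.cos(t),np.sin(t)];print((np.diff(q,axis=0)*1e4).round(0)/1e4, q[-1])
```

```text
-121.56035170455709 0.04776494530510844
[[ 0.0029 -0.0016]
 [ 0.003  -0.0014]
 [ 0.0031 -0.0012]
 [ 0.0032 -0.001 ]
 [ 0.0032 -0.0008]
 [ 0.0033 -0.0006]
 [ 0.0033 -0.0003]
 [ 0.0033 -0.0001]
 [ 0.0033  0.0001]
 [ 0.0033  0.0004]
 [ 0.0033  0.0006]
 [ 0.0032  0.0008]
 [ 0.0032  0.0011]
 [ 0.0031  0.0013]
 [ 0.003   0.0015]
 [ 0.0029  0.0017]
 [ 0.0027  0.0019]
 [ 0.0026  0.0021]
 [ 0.0025  0.0022]] [0.63044299 0.06039639]
```

{"op": "carry_out", "data": {"motion": "0.0029 -0.0016 0 0 0 4 255;0.003 -0.0014 0 0 0 4 255;0.0031 -0.0012 0 0 0 4 255;0.0032 -0.001 0 0 0 4 255;0.0032 -0.0008 0 0 0 4 255;0.0033 -0.0006 0 0 0 4 255;0.0033 -0.0003 0 0 0 4 255;0.0033 -0.0001 0 0 0 4 255;0.0033 0.0001 0 0 0 4 255;0.0033 0.0004 0 0 0 4 255;0.0033 0.0006 0 0 0 4 255;0.0032 0.0008 0 0 0 4 255;0.0032 0.0011 0 0 0 4 255;0.0031 0.0013 0 0 0 4 255", "grip_force": 15}}

```text
time_s: 4.98
ee_pos: [0.6168, 0.051, 0.0654]
eef_rot: [-3.141, -0.0, 1.986]
force: [-1.6, -0.7, -0.0]
grip_width: 0.0112
grip_force: 15.0
```

{"op": "carry_out", "data": {"motion": "0.003 0.0015 0 0 0 4 255;0.0029 0.0017 0 0 0 4 255;0.0027 0.0019 0 0 0 4 255;0.0026 0.0021 0 0 0 4 255;0.0012 0.0011 0 0 0 2 255;0 0 0 0 0 0 255;0 0 0 0 0 0 255"}}

```text
time_s: 5.57
ee_pos: [0.6293, 0.0594, 0.0655]
eef_rot: [3.141, 0.0, 2.296]
force: [0.7, 1.7, 0.6]
grip_width: 0.0116
grip_force: 15.0
```

{"op": "carry_out", "data": {"motion": "0.0008 0.0008 0 0 0 1.2 255;0.0008 0.0008 0 0 0 1.2 255;0.0008 0.0008 0 0 0 1.2 255;0 0 0 0 0 0 255;0 0 0 0 0 0 255"}}

```text
time_s: 5.98
ee_pos: [0.6316, 0.0619, 0.0654]
eef_rot: [3.142, -0.0, 2.36]
force: [-1.2, 0.2, 1.0]
grip_width: 0.0118
grip_force: 15.0
```

{"op": "carry_out", "data": {"motion": "0.0008 0.0008 0 0 0 1 255;0.0008 0.0008 0 0 0 1 255;0.0007 0.0008 0 0 0 1 255;0 0 0 0 0 0 255;0 0 0 0 0 0 255"}}

```text
time_s: 6.4
ee_pos: [0.6339, 0.0643, 0.0654]
eef_rot: [-3.142, -0.0, 2.413]
force: [-1.6, 0.5, 1.1]
grip_width: 0.0114
grip_force: 15.0
```

{"op": "carry_out", "data": {"motion": "0.0008 0.0008 0 0 0 1 255;0.0008 0.0008 0 0 0 1 255;0.0008 0.0008 0 0 0 1 255;0 0 0 0 0 0 255;0 0 0 0 0 0 255"}}

```text
time_s: 6.82
ee_pos: [0.6347, 0.0665, 0.0651]
eef_rot: [-3.139, -0.003, 2.466]
force: [-14.9, -2.1, 5.5]
grip_width: 0.0112
grip_force: 15.0
```

Run:
```python
from h import *
from m import *
c=shot('wrist','w2')
o=ctrl.get_obs();print(o['grip_width'],o['grip_force'],o['ee_pos'],o['force'])
c=shot('top','top2');W=pts(c)
X,Y,Z=W.transpose(2,0,1)
rect(W,(X>.5)&(X<.68)&(Y>0)&(Y<.138)&(Z>.055)&(Z<.061)&(np.hypot(X-.597,Y-.1)<.02),'hub')
```

```text
0.011644091915442458 15.002226680517197 [0.63468506 0.0665275  0.06503287] [-14.53461849  -1.49358639   7.14176865]
hub 0
```

View pics/w2.png

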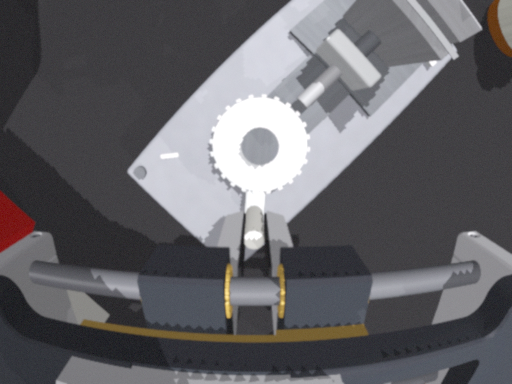

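{"op": "carry_out", "data": {"motion": "-0.0012 -0.0008 0 0 0 0 255;0 0 0 0 0 0 0;0 0 0 0 0 0 0;0 0 0 0 0 0 0;0 0 0 0 0 0 0;0 0 0 0 0 0 0;0 0 0 0 0 0 0;0 0 0 0 0 0 0;0 0 0.02 0 0 0 0;0 0 0.03 0 0 0 0;0 0 0.03 0 0 0 0;0 0 0.03 0 0 0 0;0 0 0.03 0 0 3 0;-0.002 -0.03 0 0 0 5 0;-0.004 -0.035 0 0 0 6 0;-0.004 -0.036 0 0 0 6 0;-0.004 -0.036 0 0 0 6 0;-0.004 -0.036 0 0 0 6 0;-0.004 -0.036 0 0 0 6 0;-0.004 -0.025 0 0 0 6 0", "grip_force": 30}}

```text
time_s: 8.58
ee_pos: [0.6085, -0.1711, 0.2055]
eef_rot: [-3.141, 0.0, -3.047]
force: [0.1, -0.0, -0.3]
grip_width: 0.0942
grip_force: 0.0
```

Run:
```python
from m import *
o=ctrl.get_obs();print(o['qpos'],o['ee_pos'],o['eef_rot'])
c=shot('top','top3');W=pts(c);p=c['pixels'].astype(int)
X,Y,Z=W.transpose(2,0,1)
roi=(X>.5)&(X<.68)&(Y>-.0)&(Y<.138)
rect(W,roi&(Z>.055)&(Z<.061)&(np.hypot(X-.597,Y-.1)<.02),'hub')
rect(W,roi&(Z>.065)&(Z<.1),'peg')
B=(W[...,:2]-[.5902,.1601])@np.array([[np.cos(.1065),-np.sin(.1065)],[np.sin(.1065),np.cos(.1065)]])
m=(abs(B[...,0])<.02)&(B[...,1]>.0)&(B[...,1]<.11)&(Z>.06)
np.set_printoptions(suppress=True)
for x0 in np.arange(-.018,.02,.006):
    mm=m&(abs(B[...,0]-x0)<.003); i=np.argsort(B[...,1][mm]); print(np.c_[B[...,1][mm][i]*1000,Z[mm][i]*1000].round(0).astype(int).tolist())
```

```text
[-3.31963384e-01  4.85564502e-01  1.26501611e+00 -3.00790766e-04
  1.39081642e+00 -1.99776061e+00] [ 0.60845576 -0.17111804  0.20547089] [-3.14124227e+00  5.54966537e-05 -3.04653793e+00]
hub 35 [array([596.8,  99.7]), array([23.5, 26.9]), np.float64(18.2)] mean [0.5965 0.097  0.0577] med [0.5962 0.0971 0.0578]
peg 16 [array([616.5,  75.8]), array([10. , 49.7]), np.float64(53.5)] mean [0.6298 0.066  0.0886] med [0.6313 0.0649 0.0915]
[[11, 73], [13, 61], [14, 74], [16, 67], [18, 70], [19, 70], [21, 73], [22, 71], [35, 129], [35, 127], [37, 133], [39, 124], [39, 83], [42, 122], [51, 87], [51, 105], [52, 122], [52, 103], [52, 123], [54, 129], [54, 124], [57, 129], [57, 124], [60, 131], [60, 126], [69, 93], [70, 90], [73, 88]]
[[11, 76], [12, 69], [14, 75], [14, 76], [17, 76], [17, 76], [20, 73], [21, 70], [33, 134], [34, 129], [37, 133], [38, 124], [40, 72], [42, 124], [42, 123], [50, 90], [51, 107], [51, 121], [51, 84], [52, 119], [54, 125], [55, 120], [56, 133], [56, 127], [58, 137], [59, 133], [69, 91], [69, 90], [71, 95], [73, 89]]
[[10, 74], [11, 70], [14, 70], [14, 71], [17, 75], 
[... 902 characters left out ...]
90], [53, 122], [53, 121], [55, 128], [55, 128], [57, 134], [57, 134], [60, 133], [61, 129], [68, 94], [68, 91], [71, 92], [71, 90]]
[[11, 62], [12, 74], [16, 73], [16, 71], [18, 74], [19, 70], [22, 74], [22, 75], [36, 129], [37, 98], [39, 126], [39, 127], [42, 125], [51, 73], [51, 110], [51, 92], [51, 111], [51, 89], [52, 71], [52, 124], [53, 118], [54, 126], [55, 122], [57, 128], [57, 129], [61, 124], [71, 90], [71, 90]]
[[11, 74], [12, 72], [14, 77], [15, 73], [18, 73], [18, 72], [21, 76], [21, 71], [34, 137], [35, 133], [38, 128], [39, 127], [39, 85], [42, 125], [42, 126], [50, 115], [51, 72], [51, 106], [51, 87], [52, 121], [54, 126], [57, 129], [60, 131], [60, 128], [70, 93], [70, 88]]
```

{"op": "carry_out", "data": {"motion": "-0.001 -0.0067 0 0 0 0.4 0;-0.0005 -0.0067 -0.01 0 0 0.4 0;0 0 -0.02 0 0 0 0;0 0 -0.025 0 0 0 0;0 0 -0.02 0 0 0 0;0 0 -0.015 0 0 0 0;0 0 -0.0065 0 0 0 0;0 0 0 0 0 0 0;0 0 0 0 0 0 0", "grip_force": 30}}

```text
time_s: 9.38
ee_pos: [0.6079, -0.1812, 0.1093]
eef_rot: [-3.141, 0.0, -3.036]
force: [0.5, 0.3, -0.0]
grip_width: 0.0939
grip_force: 0.0
```

Run:
```python
from h import *
c=shot('wrist','w3')
```

```text
(no output)
```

View pics/w3.png

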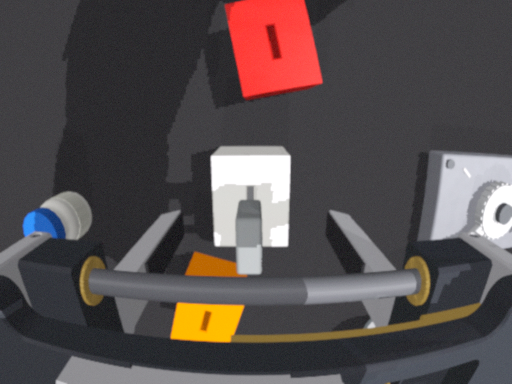

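The handle at (249,235) sits about 3 mm left of the finger midline, towards -y, and its yaw is aligned. I centre on it and grip.

{"op": "carry_out", "data": {"motion": "-0.001 -0.0033 0 0 0 0 60;0 0 0 0 0 0 120;0 0 0 0 0 0 255;0 0 0 0 0 0 255;0 0 0 0 0 0 255;0 0 0 0 0 0 255;0 0 0 0 0 0 255;0 0 0 0 0 0 255;0 0 0 0 0 0 255;0 0 0 0 0 0 255;0 0 0 0 0 0 255;0 0 0 0 0 0 255;0 0 0 0 0 0 255;0 0 0 0 0 0 255", "grip_force": 30}}

```text
time_s: 10.6
ee_pos: [0.6066, -0.1849, 0.1089]
eef_rot: [-3.142, -0.0, -3.036]
force: [1.1, 0.0, 0.5]
grip_width: 0.0136
grip_force: 30.0
```

{"op": "carry_out", "data": {"motion": "0 0 0.005 0 0 0 255;0 0 0.01 0 0 0 255;0 0 0.015 0 0 0 255;0 0 0.02 0 0 0 255;0 0 0.02 0 0 0 255;0 0 0.02 0 0 0 255;0 0 0.02 0 0 0 255;0 0 0.02 0 0 0 255;0 0 0.01 0 0 0 255;0 0 0.005 0 0 0 255;0 0 0 0 0 0 255;0 0 0 0 0 0 255", "grip_force": 40}}

```text
time_s: 11.6
ee_pos: [0.6063, -0.1849, 0.2531]
eef_rot: [3.141, -0.001, -3.036]
force: [-0.0, -0.7, -0.9]
grip_width: 0.0138
grip_force: 40.0
```

Run:
```python
from m import *
o=ctrl.get_obs();print(o['ee_pos'],o['eef_rot'],o['force'],o['grip_width'])
c=shot('scene','sc4');a=c['pixels'][90:290,110:340,::-1];cv2.imwrite('pics/sc4c.png',cv2.resize(a,(0,0),fx=3,fy=3-.01,interpolation=cv2.INTER_CUBIC))
W=pts(c);X,Y,Z=W.transpose(2,0,1)
for lo,hi in((.157,.175),(.18,.2),(.2,.22),(.225,.245)):
  rect(W,(abs(X-.607)<.06)&(abs(Y+.185)<.045)&(Z>lo)&(Z<hi),lo)
```

```text
[ 0.60634316 -0.18485215  0.25306406] [ 3.14112722e+00 -1.01340568e-03 -3.03648142e+00] [-0.00472199 -0.65313351 -0.92013349] 0.013829439139710074
0.157 34 [array([ 609.5, -186.7]), array([23.3,  6.4]), np.float64(10.5)] mean [ 0.6091 -0.1862  0.1662] med [ 0.6093 -0.1865  0.166 ]
0.18 45 [array([ 608.1, -187. ]), array([26.3,  7.8]), np.float64(8.2)] mean [ 0.6088 -0.1858  0.1895] med [ 0.6081 -0.1858  0.1887]
0.2 41 [array([ 608.3, -185.2]), array([26.5,  5.8]), np.float64(5.8)] mean [ 0.6094 -0.1858  0.21  ] med [ 0.6099 -0.1859  0.2105]
0.225 45 [array([ 608.5, -186.1]), array([ 5.6, 26.9]), np.float64(89.9)] mean [ 0.6092 -0.1865  0.2348] med [ 0.6091 -0.1865  0.2351]
```

View pics/sc4c.png

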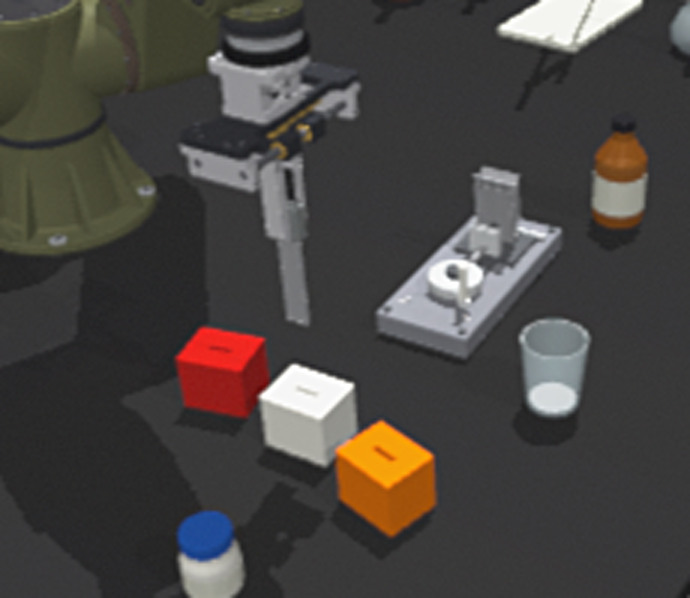

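The blade is held upright, tip at (298,320) in the crop and clear of the white block. The collar peg at (462,300) is on its locked side. I carry the blade over to the gap.

{"op": "carry_out", "data": {"motion": "-0.0005 0.01 0 0 0 0 255;-0.001 0.02 0 0 0 0 255;-0.0015 0.028 0 0 0 0 255;-0.0015 0.028 0 0 0 0 255;-0.0015 0.028 0 0 0 0 255;-0.0015 0.028 0 0 0 0 255;-0.0015 0.028 0 0 0 0 255;-0.0015 0.028 0 0 0 0 255;-0.0015 0.028 0 0 0 0 255;-0.0015 0.028 0 0 0 0 255;-0.0015 0.028 0 0 0 0 255;-0.0015 0.028 0 0 0 0 255;-0.0015 0.028 0 0 0 0 255;-0.0015 0.028 0 0 0 0 255;-0.0005 0.015 0 0 0 0 255;-0.0005 0.01 0 0 0 0 255;0 0 0 0 0 0 255;0 0 0 0 0 0 255;0 0 0 0 0 0 255"}}

```text
time_s: 13.23
ee_pos: [0.5862, 0.2049, 0.2539]
eef_rot: [-3.141, -0.0, -3.038]
force: [0.7, -0.1, -0.7]
grip_width: 0.0137
grip_force: 40.0
```

Run:
```python
from m import *
o=ctrl.get_obs();print(o['ee_pos'],o['eef_rot'],o['force'],o['qpos'])
c=shot('scene','sc5');a=c['pixels'][110:210,220:350,::-1];cv2.imwrite('pics/sc5c.png',cv2.resize(a,(0,0),fx=6,fy=6,interpolation=cv2.INTER_CUBIC))
W=pts(c);X,Y,Z=W.transpose(2,0,1)
rect(W,(abs(X-.586)<.04)&(abs(Y-.206)<.03)&(Z>.16)&(Z<.24),'blade')
w=shot('wrist','w5')
```

```text
[0.58624162 0.20491079 0.25385729] [-3.14133888e+00 -1.69887606e-04 -3.03750328e+00] [ 0.69557242 -0.14845693 -0.68591674] [ 2.77385732e-01  4.33347548e-01  1.22912715e+00 -2.21607381e-04
  1.47932906e+00 -1.39747972e+00]
blade 117 [array([589.8, 204. ]), array([25.8, 11. ]), np.float64(5.5)] mean [0.59   0.2035 0.2012] med [0.5898 0.2036 0.202 ]
```

View pics/sc5c.png

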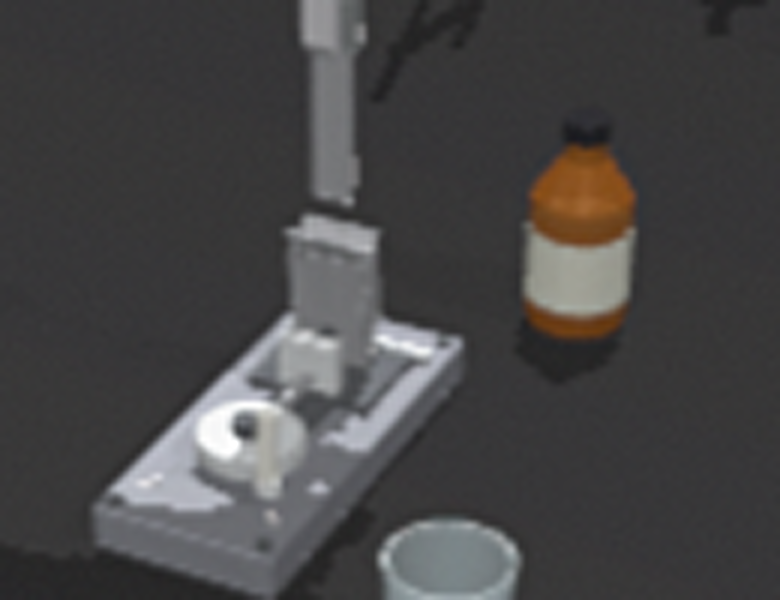

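View pics/w5.png

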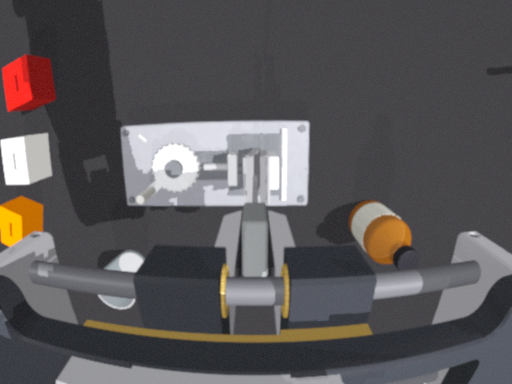

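The blade is centred over the gap: in the scene crop the tip is at (332,200) above the lips at (335,235), and the wrist view agrees. Descending.

{"op": "carry_out", "data": {"motion": "-0.001 0.0014 -0.005 0 0 0 255;0 0 -0.005 0 0 0 255;0 0 -0.005 0 0 0 255;0 0 -0.005 0 0 0 255;0 0 -0.004 0 0 0 255;0 0 -0.004 0 0 0 255;0 0 -0.004 0 0 0 255;0 0 -0.004 0 0 0 255;0 0 -0.004 0 0 0 255;0 0 -0.004 0 0 0 255;0 0 0 0 0 0 255;0 0 0 0 0 0 255"}}

```text
time_s: 14.33
ee_pos: [0.585, 0.2075, 0.2098]
eef_rot: [-3.142, -0.0, -3.036]
force: [0.8, -0.2, -0.5]
grip_width: 0.0139
grip_force: 40.0
```

{"op": "carry_out", "data": {"motion": "0 0 -0.002 0 0 0 255;0 0 -0.002 0 0 0 255;0 0 -0.002 0 0 0 255;0 0 -0.002 0 0 0 255;0 0 -0.002 0 0 0 255;0 0 -0.002 0 0 0 255;0 0 -0.002 0 0 0 255;0 0 -0.002 0 0 0 255;0 0 0 0 0 0 255;0 0 0 0 0 0 255"}}

```text
time_s: 15.17
ee_pos: [0.585, 0.2075, 0.1939]
eef_rot: [-3.142, -0.0, -3.036]
force: [-0.6, -0.1, -1.1]
grip_width: 0.0137
grip_force: 40.0
```

Run:
```python
from h import *
o=ctrl.get_obs();print(o['ee_pos'],o['force'],o['moment'])
```

```text
[0.58502734 0.20748157 0.19386775] [-0.63570167 -0.13380804 -1.14577348] [ 0.09553178 -0.14174767 -0.00827304]
```

{"op": "carry_out", "data": {"motion": "0 0 -0.001 0 0 0 255;0 0 -0.001 0 0 0 255;0 0 -0.001 0 0 0 255;0 0 -0.001 0 0 0 255;0 0 -0.001 0 0 0 255;0 0 -0.001 0 0 0 255;0 0 0 0 0 0 255"}}

```text
time_s: 15.75
ee_pos: [0.585, 0.2075, 0.1877]
eef_rot: [-3.142, -0.0, -3.036]
force: [0.3, -0.3, -0.8]
grip_width: 0.0138
grip_force: 40.0
```

{"op": "carry_out", "data": {"motion": "0 0 -0.001 0 0 0 255;0 0 -0.001 0 0 0 255;0 0 -0.001 0 0 0 255;0 0 -0.001 0 0 0 255;0 0 0 0 0 0 255"}}

```text
time_s: 16.17
ee_pos: [0.585, 0.2075, 0.1838]
eef_rot: [3.142, -0.0, -3.036]
force: [0.3, -0.4, -1.0]
grip_width: 0.0137
grip_force: 40.0
```

{"op": "carry_out", "data": {"motion": "0 0 -0.001 0 0 0 255;0 0 -0.001 0 0 0 255;0 0 -0.001 0 0 0 255;0 0 -0.001 0 0 0 255;0 0 0 0 0 0 255"}}

```text
time_s: 16.58
ee_pos: [0.5851, 0.2075, 0.18]
eef_rot: [3.142, 0.0, -3.036]
force: [0.4, 1.2, 0.7]
grip_width: 0.0136
grip_force: 40.0
```

{"op": "carry_out", "data": {"motion": "0 0 -0.001 0 0 0 255;0 0 -0.001 0 0 0 255;0 0 -0.001 0 0 0 255;0 0 0 0 0 0 255"}}

```text
time_s: 16.92
ee_pos: [0.5851, 0.2075, 0.177]
eef_rot: [3.141, 0.0, -3.036]
force: [0.8, 0.2, 3.7]
grip_width: 0.0138
grip_force: 40.0
```

{"op": "carry_out", "data": {"motion": "0 0 -0.001 0 0 0 255;0 0 -0.001 0 0 0 255;0 0 -0.001 0 0 0 255;0 0 0 0 0 0 255"}}

```text
time_s: 17.25
ee_pos: [0.5852, 0.2076, 0.1742]
eef_rot: [3.141, 0.001, -3.036]
force: [-0.5, 0.3, 4.9]
grip_width: 0.0138
grip_force: 40.0
```

{"op": "carry_out", "data": {"motion": "0 0 -0.001 0 0 0 255;0 0 -0.001 0 0 0 255;0 0 -0.001 0 0 0 255;0 0 0 0 0 0 255;0 0 0 0 0 0 255;0 0 0 0 0 0 255"}}

```text
time_s: 17.75
ee_pos: [0.5853, 0.2076, 0.1715]
eef_rot: [3.141, 0.001, -3.036]
force: [0.4, 0.4, 6.9]
grip_width: 0.0138
grip_force: 40.0
```

Run:
```python
from h import *
o=ctrl.get_obs();print(o['ee_pos'],o['eef_rot'],o['force'],o['moment'],o['grip_width'])
c=shot('scene','sc6');a=c['pixels'][110:210,220:350,::-1];cv2.imwrite('pics/sc6c.png',cv2.resize(a,(0,0),fx=6,fy=6,interpolation=cv2.INTER_CUBIC))
```

```text
[0.5853474  0.20762362 0.17153622] [ 3.14119977e+00  1.25373811e-03 -3.03644665e+00] [0.4163074  0.42651663 6.90542913] [ 0.42998456 -0.16831333 -0.01120921] 0.013811438013292493
```

View pics/sc6c.png

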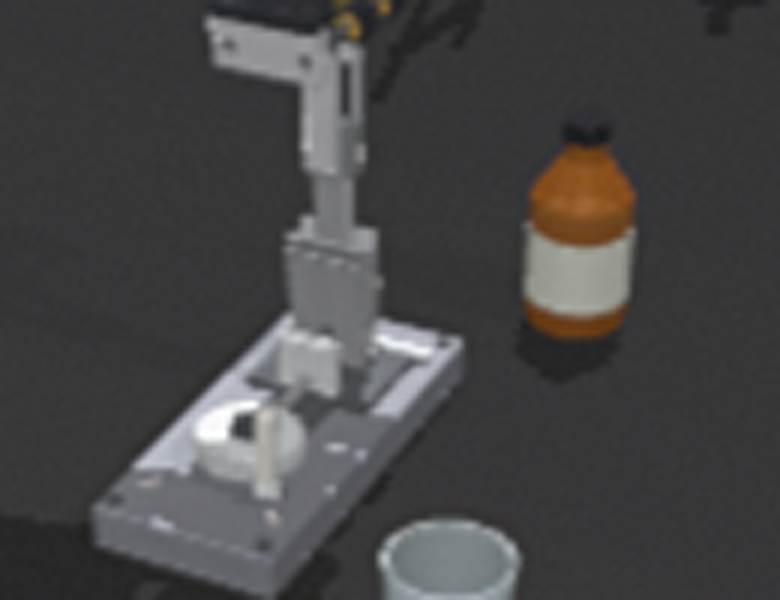

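The blade stands upright between the plates at (335,230), about 48 mm down, with a steady drag of about 7 N. The bottle and beaker have not moved, so I hand in.

```bash
python3 -c "
from station import ctrl
print(ctrl.hand_in())"
```

```text
the job is handed in; nothing more can be done
None
```

I turned the collar to its stop and slid the blade upright about 48 mm down between the plates, held there gripped with about 7 N of drag; the job is handed in, and no verdict came back.

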